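Refit the loose burner knob and hold it pressed in

TASK

Take the loose black burner knob out of the steel tray, turn it so that its white pointer faces the same way as the red mark beside the bare brass D-shaft on the green cooker panel, and push it fully home on that shaft. Then press it down against the valve's spring as far as it goes and keep it there: the job finishes with the robot still on the knob, pressing it fully in. Do not knock the other loose things about.

Things in the scene. Friction and masses are not known exactly. Their poses are not given: they have to be found in the camera images.
- knob: Loose black burner knob standing upright in the tray, 40 mm high, 0.05 to 0.1 kg: round skirt 50 mm across and 18 mm high, on it a straight grip bar 42 mm long (along x), 14 mm wide (y), from 18 to 40 mm above the underside. White pointer line on the bar's top from the middle to its +x end. Origin: centre of the underside; x the way of the pointer, z up.
- knob_bore (a point): Mouth of the D-shaped bore in the knob's underside, at the knob's origin, same axes. The bore is 16 mm deep with a flat ceiling, 11.6 mm across, its flat on the pointer's (+x) side, 2.8 mm from the axis. It goes on the shaft only with the flats matching within about 10 degrees; otherwise the knob stays sitting on the tip.
- shaft_tip (a point): Centre of the top of the bare, upright brass D-shaft, 24 mm above its bezel. 10 mm across, a flat on its +x side 2 mm from the axis; the top 5 mm taper by 1.5 mm all round. x points from axis to flat, z up. It does not turn, it only sinks when pressed. A knob fully home rests on this tip, its underside 16 mm below it (8 mm above the bezel before pressing).
- plunger (a joint): How far the shaft has been pressed down, in m: 0 = up, at rest, 0.006 = fully pressed, against a hard stop. A spring pushes back with 4 N at the start and 10 N at the stop, and lifts the shaft again when it is let go.
- valve: Which of the three places on the panel it has varies. The fixed steel bezel round the bare shaft, a disc 68 mm in diameter and 4 mm high, with a red mark (6 x 5 mm) near its rim (29 mm from the axis) on the side of the shaft's flat. Origin: centre of its underside, on top of the panel, below the shaft; x points to the red mark.
- panel: The cooker's control panel lying on its back on the bench, fixed: a pale green enamel box with brass strips, 120 mm (x) by 360 mm (y) by 60 mm high. Origin: centre of its underside. Three valves stand on it in a row along y, 105 mm apart, the middle one at the panel's centre.
- fitted_a: One of the two other valves, with the same black knob already fitted, fixed. Origin: centre of its bezel's underside on top of the panel; the knob's top is 52 mm above that.
- fitted_b: The other valve with its knob already fitted, the same.
- tray: Fixed stainless steel tray, 280 mm (x) by 240 mm (y), floor 3 mm thick, walls 3 mm thick and 16 mm high in all. Origin: centre of its underside.
- burner_cap: Round brass burner cap lying in the tray, 54 mm in diameter, 13 mm high, loose; leave alone. Origin: centre of its underside.
- timer_knob: Plain round white knob standing in the tray, 38 mm in diameter, 21 mm high, loose; leave alone. Origin: centre of its underside.
- carton: Black carton, 90 x 90 x 70 mm, loose on the bench in front of the panel, to the left; leave alone. Origin: centre of its underside.
- screwdriver: Screwdriver, 200 mm long, lying on the bench in front of the panel, roughly along y; leave alone. Its x runs along it.
- mug: White mug, 80 mm in diameter, 95 mm high, loose on the bench to the left of the panel; leave alone. Origin: centre of its underside.
- cleaner: White bottle with a green label, 60 mm in diameter, 170 mm high, standing loose on the bench beyond the panel and the tray; leave alone. Origin: centre of its underside.
Things that resemble listed ones, but are neither listed nor needed, are in the scene too. What is shaped like the knob but pink or turquoise is not meant.

How it is judged:
By the outcome, as a careful person would: the job done as asked, in the order asked, and still so for the second after the job is handed in, while the arm keeps its last pose, push and grip.
It also fails if it takes over 40 s, if anything falls off the work surface, if the arm or the gripper's body presses on something with over 40 N, if the wrist force passes 120 N, or if a joint passes its speed limit or range.

ROBOT

A 7-joint arm with a two-finger parallel gripper is mounted at the origin on the work surface. World frame = base frame: x ahead of the robot, y to its left, z up, the work surface at z = 0. Lengths are in m, angles in degrees, forces in N, time in s.
With the tool pointing down it reaches from about 0.425 to 0.875 m from the base axis. Payload 4.7 kg.
Tool frame: the origin (TCP) lies midway between the tips of the shut fingers; the grasp point (between the pads) lies 19 mm behind it; z points along the fingers, x is the direction in which the jaws open and shut, and the axes are right-handed (so a half turn about z gives the same grasp; the last joint's range is limited). The gripper opens to 87 mm and grips with 3 to 60 N. Pads are 19 mm wide; open, the fingers measure 117 mm over their backs; the gripper's body (75 mm by 190 mm) begins 51 mm behind the grasp point.
Start: joints at [-62.619, 18.392, -4.016, 83.108, 1.295, 78.541, -3.26], TCP at [0.291, 0.581, 0.201] pointing down, gripper open.
Joint ranges: [-163.93, 163.93], [-17.29, 119.83], [-79.2, 71.16], [3.27, 140.29], [-89.18, 269.18], [5.43, 117.66], [-154.24, 154.24]. Speed limits (degrees/s): [147.25, 147.25, 180, 180, 180, 180, 180].

INTERFACE

Orientations are given as [roll, pitch, yaw] about the fixed x, y, z axes, in that order (R = Rz(yaw) Ry(pitch) Rx(roll)).
In Python, from cell import env gives the robot as it stands.
- The arm moves only by the tool carry_out, never from a script. Its argument "plan" is a list of rows, each an object with "grip": the closure, from 0 (fully open) to 1 (shut); "dp": the shift along the tool's x, y, z in m, a list of three; "rotation": the turn, a rotation vector about the tool's x, y, z in degrees, a list of three. In form: [{"grip": grip, "dp": [dx, dy, dz], "rotation": [wx, wy, wz]}, ...]. A call has 1 to 8 rows; each row shifts and turns the pose as measured when the row begins, along the tool's axes as they then stand; what a row does not reach is not made up. A row lasts 1/12 s, in which the tool goes at most 41.7 mm and 7.16 degrees, less where a joint would pass 70% of its speed; a pose out of reach is approached as far as the arm can. A call is refused whole if a number of a shift passes 0.0417 or a number of a turn 7.16, either way. A call with a gripper value outside its range is refused whole. The fingers move at their own pace and stop on an object; "force" is the grip in N (left out, the last holds). Time passes only in rows, so rows that do not move let the fingers close. It gives the time, the measured TCP pose, the force and the opening at its end, in the units of the state.
- env.get_obs(): the state, without advancing time (a new reading comes with each control period).
- env.read_camera(name): name is "scene" or "top" or "wrist"; returns the picture (480x640x3 uint8, red, green, blue); there is no depth.
- env.camera_params(name): a dict with "fx", "fy", "cx", "cy" (pixels), "R" (3x3) and "t" (3): a world point X has camera coordinates R X + t. Camera axes: x right, y down, z forward; pixel columns grow to the right and rows downward; lengths in m; the calibration is good to about 2 mm. A picture is of the moment at which its call begins: read the wrist's pose just before it. camera_params takes no time and is no camera call; for the wrist camera it gives the pose at the moment of the call.
- env.sign_off(): hands the job in, once; it reports no verdict.
The state is a dict: "time_s": time; "qpos": joint angles; "joint_velocities": joint speeds; "effort": joint torques, N m; "tool_pos": TCP position; "tool_rot": TCP orientation; "force": force on the tool from outside, world axes, zero at the start; "wrist_torque": the same for the moment, N m; "grip_width": finger opening in m.
Only numpy, scipy, OpenCV 4.12 (cv2) and the standard library are available. Lean on these libraries where they do the work, as an engineer would, in place of code of your own. Each camera call takes 0.05 s, during which the arm holds its last target. There are 200 camera calls.

## Working session

There is one attempt and no reset: what is moved stays moved. The work goes in short steps, Python scripts to look and compute and a tool call to move; the robot and the scene stay as the last step left them, time stands still between calls to the robot, and variables do not carry over. Pictures are saved under pics/ and viewed, about 8 in all and at most 12, crops included, and the job is handed in when it is done.

Besides the shell and the picture viewer there is one more tool, called as name(argument=value, ...), one argument or row to a line, values as JSON. carry_out: Moves the arm, as the interface text tells. Its arguments: {"type":"object","properties":{"plan":{"type":"array","items":{"type":"object","properties":{"grip":{"type":"number"},"dp":{"type":"array","items":{"type":"number"}},"rotation":{"type":"array","items":{"type":"number"}}}}},"force":{"type":"number"}},"required":["plan"]}

```bash
mkdir -p pics; cat > h.py <<'E'
import numpy as np, cv2
from cell import env
def snap(cam,fn):
    p=env.camera_params(cam); im=np.array(env.read_camera(cam))
    cv2.imwrite('pics/'+fn,im[:,:,::-1]); np.savez('pics/'+fn+'.npz',im=im,**{k:np.array(v) for k,v in p.items()}); return im,p
def load(fn):
    d=np.load('pics/'+fn+'.npz'); return d['im'],d
def px2w(p,u,v,z):
    R=np.array(p['R']);t=np.array(p['t']).ravel()
    d=R.T@np.array([(u-p['cx'])/p['fx'],(v-p['cy'])/p['fy'],1]); c=-R.T@t
    return c+d*(z-c[2])/d[2]
def w2px(p,X):
    q=np.array(p['R'])@np.array(X)+np.array(p['t']).ravel(); return q[0]/q[2]*p['fx']+p['cx'],q[1]/q[2]*p['fy']+p['cy']
E
python3 - <<'E'
from h import *
for c in('top','scene'):
    im,p=snap(c,c+'1.png'); print(c,p)
print(env.get_obs())
E
```

```text
top {'fx': 622.4464007310652, 'fy': 622.4464007310652, 'cx': 318.45061428797914, 'cy': 249.31053662576682, 'R': array([[ 0.00562579, -0.99994774,  0.00853631],
       [-0.98923354, -0.00681348, -0.14618683],
       [ 0.14623735, -0.00762198, -0.98922017]]), 't': array([-0.00614838,  0.56180291,  1.7456172 ])}
scene {'fx': 467.96194500646556, 'fy': 467.96194500646556, 'cx': 319.9832584464258, 'cy': 243.48205669421884, 'R': array([[ 0.83867882,  0.54455988,  0.00850738],
       [ 0.44393255, -0.67448644, -0.58990841],
       [-0.31550234,  0.4985204 , -0.80742534]]), 't': array([-0.4729081 , -0.20460204,  1.38732553])}
{'time_s': 0.1, 'qpos': array([-62.61865572,  18.43259552,  -4.01608109,  83.16597556,
         1.29424287,  78.54309713,  -3.26081791]), 'joint_velocities': array([-0.02931604, -0.04446996, -0.0150175 , -0.20195207, -0.03784827,
        0.10321436, -0.04697555]), 'effort': array([ 3.16111773e-04, -4.92575490e+01, -4.05673133e-01, -3.13402247e+01,
       -6.41809311e-02,  3.93884350e-02,  6.14001897e-05]), 'tool_pos': array([0.29057395, 0.58084295, 0.2000131 ]), 'tool_rot': array([1.79995394e+02, 9.64756340e-02, 6.34277560e+01]), 'force': array([ 0.2399681 , -0.32348216,  0.029981  ]), 'wrist_torque': array([-0.00500052,  0.01405199,  0.02241783]), 'grip_width': 0.0873088339573786}
```

View pics/top1.png

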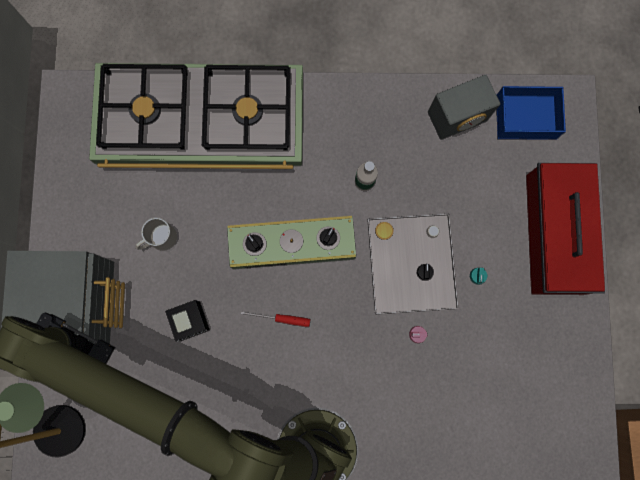

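View pics/scene1.png

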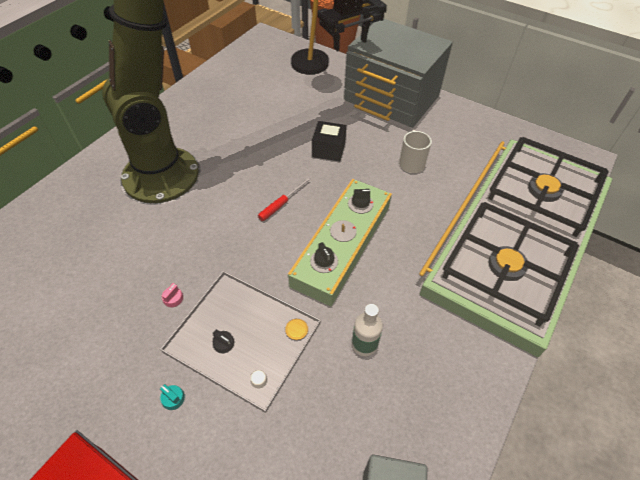

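The top view shows the knob in the tray at about (426,272) and the bare shaft on the middle valve at about (291,241). The fitted knobs are at (255,243) and (329,237), and the tray centre is near (413,263).

```bash
python3 - <<'E'
from h import *
im,p=load('top1.png'); s,q=load('scene1.png')
for n,u,v,z in(('knobtop',426,271,.043),('knobskirt',426,272,.021),('shaft',291,240,.08),('cap',384.5,231,.016),('timer',433,231,.024),('fitA',255,243,.1),('fitB',329,237,.1),('cleanertop',369,167,.17)):
    print(n,px2w(p,u,v,z).round(3))
c=lambda I,u,v,r=20:cv2.resize(I[v-r:v+r,u-r:u+r],(400,300 if 0 else 400),interpolation=cv2.INTER_CUBIC)
o=np.hstack([c(im,426,272),c(im,291,240)])
cv2.imwrite('pics/crop1.png',o[:,:,::-1])
E
```

```text
knobtop [ 0.501 -0.31   0.043]
knobskirt [ 0.501 -0.314  0.021]
shaft [0.582 0.075 0.08 ]
cap [ 0.621 -0.196  0.016]
timer [ 0.621 -0.337  0.024]
fitA [0.57  0.174 0.1  ]
fitB [ 0.588 -0.031  0.1  ]
cleanertop [ 0.77  -0.138  0.17 ]
```

View pics/crop1.png

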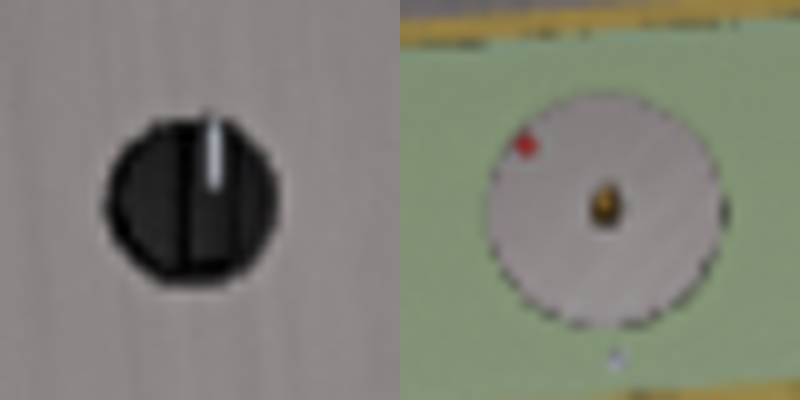

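```bash
cat >> h.py <<'E'
from scipy.spatial.transform import Rotation as Ro
def plan(pos,yaw,n=8,grip=0):
    o=env.get_obs(); P=np.array(o['tool_pos']); r=Ro.from_euler('xyz',o['tool_rot'],degrees=True)
    R1=Ro.from_euler('xyz',[180,0,yaw],degrees=True); rv=(r.inv()*R1).as_rotvec(degrees=True)
    d=np.array(pos)-P; m=max(1,np.ceil(max(np.linalg.norm(d)/.041,np.linalg.norm(rv)/7.1)))
    print('at',P.round(4),np.round(o['tool_rot'],2),'F',np.round(o['force'],1),'w',round(o['grip_width'],4),'t',round(o['time_s'],2),'rows',m)
    m=max(m,n)
    for i in range(n):
        print([float(x) for x in r.inv().apply(d/m).round(4)],[float(x) for x in (rv/m).round(2)])
        r=r*Ro.from_rotvec(rv/m,degrees=True)
E
python3 -c "
from h import *
plan([.54,.075,.25],-39)
p=env.camera_params('wrist');R=p['R'];c=-R.T@p['t'];o=env.get_obs();T=Ro.from_euler('xyz',o['tool_rot'],degrees=True)
print(T.inv().apply(c-o['tool_pos']),T.inv().apply(R[2]),p['fx'])"
```

```text
at [0.2906 0.5808 0.2   ] [1.800e+02 1.000e-01 6.343e+01] F [ 0.2 -0.3  0. ] w 0.0873 t 0.1 rows 15.0
[-0.0227, 0.03, -0.0033] [0.01, 0.0, 6.83]
[-0.019, 0.0324, -0.0033] [0.01, 0.0, 6.83]
[-0.015, 0.0345, -0.0033] [0.01, 0.0, 6.83]
[-0.0108, 0.036, -0.0033] [0.01, 0.0, 6.83]
[-0.0064, 0.037, -0.0033] [0.01, 0.0, 6.83]
[-0.002, 0.0375, -0.0033] [0.01, 0.0, 6.83]
[0.0025, 0.0375, -0.0033] [0.01, 0.0, 6.83]
[0.0069, 0.037, -0.0033] [0.01, 0.0, 6.83]
[-0.00073486 -0.07585135 -0.1847022 ] [-2.35364076e-04  2.73013430e-01  9.62010193e-01] 372.8595979831992
```

carry_out(
  plan=[
    {"grip":0,"dp":[-0.0227,0.03,-0.0033],"rotation":[0,0,6.83]},
    {"grip":0,"dp":[-0.019,0.0324,-0.0033],"rotation":[0,0,6.83]},
    {"grip":0,"dp":[-0.015,0.0345,-0.0033],"rotation":[0,0,6.83]},
    {"grip":0,"dp":[-0.0108,0.036,-0.0033],"rotation":[0,0,6.83]},
    {"grip":0,"dp":[-0.0064,0.037,-0.0033],"rotation":[0,0,6.83]},
    {"grip":0,"dp":[-0.002,0.0375,-0.0033],"rotation":[0,0,6.83]},
    {"grip":0,"dp":[0.0025,0.0375,-0.0033],"rotation":[0,0,6.83]},
    {"grip":0,"dp":[0.0069,0.037,-0.0033],"rotation":[0,0,6.83]},
  ],
)

```text
time_s: 0.77
tool_pos: [0.4151, 0.3063, 0.2192]
tool_rot: [179.8, 0.8, 7.5]
force: [1.6, 0.5, 0.2]
grip_width: 0.0868
```

```bash
python3 -c "
from h import *
plan([.57,.075,.24],-39)"
```

```text
at [0.4151 0.3063 0.2192] [179.79   0.75   7.49] F [1.6 0.5 0.2] w 0.0868 t 0.77 rows 7.0
[0.0154, 0.0312, -0.0027] [0.06, 0.08, 5.81]
[0.0185, 0.0295, -0.0027] [0.06, 0.08, 5.81]
[0.0214, 0.0275, -0.0027] [0.06, 0.08, 5.81]
[0.024, 0.0251, -0.0027] [0.06, 0.08, 5.81]
[0.0265, 0.0226, -0.0027] [0.06, 0.08, 5.81]
[0.0286, 0.0198, -0.0027] [0.06, 0.08, 5.81]
[0.0305, 0.0168, -0.0027] [0.06, 0.08, 5.81]
[0.032, 0.0136, -0.0026] [0.06, 0.08, 5.81]
```

carry_out(
  plan=[
    {"grip":0,"dp":[0.0154,0.0312,-0.0027],"rotation":[0.06,0.08,5.9]},
    {"grip":0,"dp":[0.0185,0.0295,-0.0027],"rotation":[0.06,0.08,5.9]},
    {"grip":0,"dp":[0.0214,0.0275,-0.0027],"rotation":[0.06,0.08,5.9]},
    {"grip":0,"dp":[0.024,0.0251,-0.0027],"rotation":[0.06,0.08,5.9]},
    {"grip":0,"dp":[0.0265,0.0226,-0.0027],"rotation":[0.06,0.08,5.9]},
    {"grip":0,"dp":[0.0286,0.0198,-0.0027],"rotation":[0.06,0.08,5.9]},
    {"grip":0,"dp":[0.0305,0.0168,-0.0027],"rotation":[0.06,0.08,5.9]},
    {"grip":0,"dp":[0,0,0],"rotation":[0,0,0]},
  ],
)

```text
time_s: 1.43
tool_pos: [0.5515, 0.0783, 0.2375]
tool_rot: [179.8, -0.1, -36.9]
force: [-0.5, -0.2, -0.6]
grip_width: 0.0869
```

```bash
python3 -c "
from h import *
snap('wrist','w1.png')
plan([.5,-.31,.2],-90)"
```

```text
at [0.5499 0.0818 0.2371] [ 1.7979e+02  5.0000e-02 -3.6580e+01] F [ 0.2  0.4 -0.1] w 0.0871 t 1.48 rows 10.0
[0.0193, 0.0344, 0.0038] [0.02, -0.01, 5.34]
[0.0225, 0.0325, 0.0038] [0.02, -0.01, 5.34]
[0.0254, 0.0302, 0.0038] [0.02, -0.01, 5.34]
[0.0281, 0.0278, 0.0038] [0.02, -0.01, 5.34]
[0.0306, 0.025, 0.0038] [0.02, -0.01, 5.34]
[0.0328, 0.0221, 0.0038] [0.02, -0.01, 5.34]
[0.0347, 0.0189, 0.0037] [0.02, -0.01, 5.34]
[0.0363, 0.0156, 0.0037] [0.02, -0.01, 5.34]
```

View pics/w1.png

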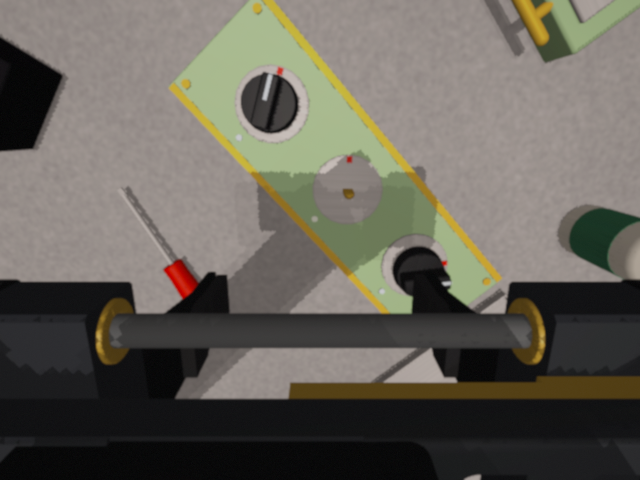

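The wrist view shows the bezel at about (348,189), the shaft tip at (348,194) and the red mark at (349,159).

```bash
cat >> h.py <<'E'
def valve(fn,box):
    im,p=load(fn); u0,v0,u1,v1=box; c=cv2.cvtColor(im,cv2.COLOR_RGB2HSV)[v0:v1,u0:u1].astype(int)
    H,S,V=c[...,0],c[...,1],c[...,2]; cen=lambda m:(np.nonzero(m)[1].mean()+u0,np.nonzero(m)[0].mean()+v0,m.sum())
    red=cen((S>120)&((H<6)|(H>174))); br=cen((S>110)&(H>9)&(H<28))
    m=(S<45).astype(np.uint8); k=cv2.morphologyEx(m,cv2.MORPH_CLOSE,np.ones((9,9)))
    cs,_=cv2.findContours(k,cv2.RETR_EXTERNAL,cv2.CHAIN_APPROX_NONE); e=cv2.fitEllipse(max(cs,key=len))
    bz=(e[0][0]+u0,e[0][1]+v0)
    print('px',red,br,bz,e[1])
    r=px2w(p,*red[:2],.064);b=px2w(p,*bz,.064);t=px2w(p,*br[:2],.085)
    print('red',r,'bezel',b,'shaft',t,'r',np.linalg.norm(r-b),'yaw',np.degrees(np.arctan2(*(r-b)[1::-1])),np.degrees(np.arctan2(*(r-t)[1::-1])))
E
python3 -c "
from h import *
valve('w1.png',(312,150,384,226))"
```

```text
px (np.float64(349.0344827586207), np.float64(159.20689655172413), np.int64(29)) (np.float64(348.1585365853658), np.float64(193.0731707317073), np.int64(82)) (345.9363098144531, 190.56813049316406) (68.77693176269531, 78.85132598876953)
red [0.60042568 0.09876429 0.064     ] bezel [0.58067159 0.07635266 0.064     ] shaft [0.58177625 0.07693054 0.085     ] r 0.029874824992942167 yaw 48.60637163144593 49.497503920169144
```

carry_out(
  plan=[
    {"grip":0,"dp":[0.0193,0.0344,0.0038],"rotation":[0,0,5.5]},
    {"grip":0,"dp":[0.0225,0.0325,0.0038],"rotation":[0,0,5.5]},
    {"grip":0,"dp":[0.0254,0.0302,0.0038],"rotation":[0,0,5.5]},
    {"grip":0,"dp":[0.0281,0.0278,0.0038],"rotation":[0,0,5.5]},
    {"grip":0,"dp":[0.0306,0.025,0.0038],"rotation":[0,0,5.5]},
    {"grip":0,"dp":[0.0328,0.0221,0.0038],"rotation":[0,0,5.5]},
    {"grip":0,"dp":[0.0347,0.0189,0.0037],"rotation":[0,0,5.5]},
    {"grip":0,"dp":[0.0363,0.0156,0.0037],"rotation":[0,0,5.5]},
  ],
)

```text
time_s: 2.15
tool_pos: [0.5068, -0.2172, 0.2021]
tool_rot: [179.7, 0.5, -80.3]
force: [1.4, -0.1, 0.8]
grip_width: 0.087
```

```bash
python3 -c "
from h import *
plan([.5,-.31,.2],-90,4)"
```

```text
at [ 0.5068 -0.2172  0.2021] [179.75   0.51 -80.27] F [ 1.4 -0.1  0.8] w 0.087 t 2.15 rows 3.0
[0.0226, 0.0056, 0.0003] [0.07, 0.12, 2.43]
[0.0228, 0.0046, 0.0004] [0.07, 0.12, 2.43]
[0.023, 0.0037, 0.0004] [0.07, 0.12, 2.43]
[0.0231, 0.0027, 0.0005] [0.07, 0.12, 2.43]
```

carry_out(
  plan=[
    {"grip":0,"dp":[0.0226,0.0056,0.001],"rotation":[0,0.1,2.43]},
    {"grip":0,"dp":[0.0228,0.0046,0.001],"rotation":[0,0.1,2.43]},
    {"grip":0,"dp":[0.023,0.0037,0.001],"rotation":[0,0.1,2.43]},
    {"grip":0,"dp":[0.0231,0.0027,0.001],"rotation":[0,0.1,2.43]},
    {"grip":0,"dp":[0,0,0],"rotation":[0,0,0]},
    {"grip":0,"dp":[0,0,0],"rotation":[0,0,0]},
  ],
)

```text
time_s: 2.65
tool_pos: [0.4941, -0.3176, 0.194]
tool_rot: [179.4, 0.1, -90.9]
force: [-0.1, 1.0, 0.1]
grip_width: 0.0867
```

```bash
python3 -c "
from h import *
snap('wrist','w2.png')
plan([.5,-.312,.1],-90,1)"
```

```text
at [ 0.4938 -0.3177  0.194 ] [ 1.7937e+02  8.0000e-02 -9.0860e+01] F [ 0.6 -0.2  0.1] w 0.0869 t 2.7 rows 3.0
[-0.0019, -0.0024, 0.0313] [0.21, 0.03, -0.29]
```

View pics/w2.png

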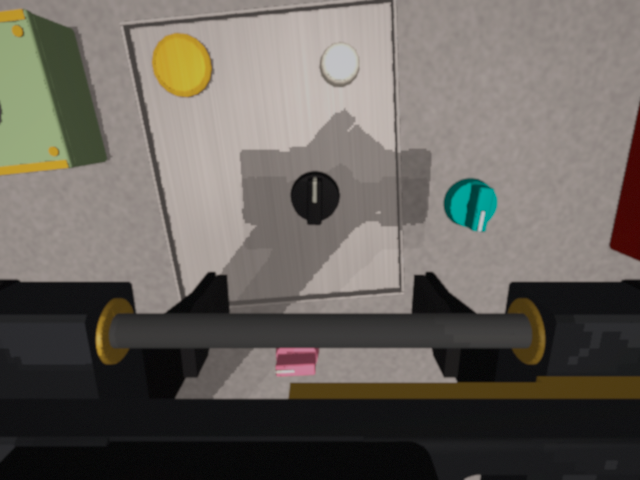

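The knob is at about (315,197) and its pointer runs up the image, roughly along world +x. The path down for the fingers is clear.

```bash
python3 -c "
from h import *
im,p=load('w2.png'); g=im[165:230,285:345].astype(int).max(2)
k=cv2.morphologyEx((g<58).astype(np.uint8),cv2.MORPH_CLOSE,np.ones((7,7))); cs,_=cv2.findContours(k,0,1); c=max(cs,key=cv2.contourArea); e=cv2.fitEllipse(c); print('skirt+bar blob',e[0][0]+285,e[0][1]+165,e[1])
sk=px2w(p,e[0][0]+285,e[0][1]+165,.018); print(sk)
w=im[172:206,306:324].astype(int).min(2); print(w)
ys,xs=np.nonzero(w>75); xs=xs+306;ys=ys+172
l=cv2.fitLine(np.stack([xs,ys],1).astype(np.float32),2,0,.01,.01).ravel(); print(l,ys.min(),ys.max())
f=lambda y:(l[2]+l[0]/l[1]*(y-l[3]),y)
a=px2w(p,*f(ys.max()+.5),.043); b=px2w(p,*f(ys.min()-.5),.043); print('mid',a,'tip',b,np.linalg.norm(b-a),np.degrees(np.arctan2(*(b-a)[1::-1])))
"
```

```text
skirt+bar blob 314.61559295654297 196.5315933227539 (46.72804641723633, 50.79127502441406)
[ 0.50253525 -0.31250761  0.018     ]
[[ 87  73  61  51  43  37  32  29  26  26  27  32  37  43  50  58  71  84]
 [ 45  33  27  19  13  13  13  13  13  13  11  13  14  14  18  24  32  45]
 [ 16  15  13  14  12  15  18  17  19  16  16  17  14  15  13  12  12  17]
 [ 15  14  17  18  21  23  25  26  29  30  25  24  22  22  18  18  17  12]
 [ 20  23  24  25  23  26  29  39  47  48  41  29  27  26  25  23  22  20]
 [ 26  26  23  22  20  21  34  55  70  71  57  34  21  23  23  23  26  26]
 [ 28  25  20  17  16  18  39  71  91  92  74  38  13  15  15  17  22  26]
 [ 30  24  15  12  11  20  49  85 106 107  87  44  14  11  12  15  19  25]
 [ 27  22  15  14  17  25  52  88 108 107  87  47  17  15  14  14  21  25]
 [ 25  21  20  18  22  31  62  99 119 119  96  53  24  21  19  15  22  24]
 [ 23  20  20  23  25  38  76 118 139 136 108  59  28  25  23  19  21  26]
 [ 20  19  21  23  26  39  78 121 142 137 107  58  30  28  24  20  21  25]
 [ 21  19  19  22  23  38  76 117 138 132 101  54  29  28  24  21  20  
[... 1074 characters left out ...]
2  44  85 119 133 124  94  50  27  24  23  17  20  22]
 [ 19  18  17  20  24  43  83 118 131 123  93  50  27  24  20  21  20  22]
 [ 19  15  18  21  24  38  73 106 120 115  87  47  26  26  22  18  20  24]
 [ 17  15  18  20  23  29  53  77  92  89  67  37  26  23  21  17  20  24]
 [ 19  16  19  20  21  24  29  41  49  48  37  26  25  23  21  17  19  23]
 [ 19  14  18  22  20  22  22  24  26  24  25  25  23  24  22  18  20  23]
 [ 19  17  16  21  22  21  23  23  24  23  23  23  24  24  21  19  18  22]]
[ 1.1902365e-02 -9.9992919e-01  3.1429907e+02  1.8995328e+02] 172 202
mid [ 0.50164485 -0.31244309  0.043     ] tip [ 0.52972404 -0.31329892  0.043     ] 0.028092225263372014 -1.7457759312945849
```

```bash
python3 -c "
from h import *
plan([.502,-.3125,.06],-91.7,5)"
```

```text
at [ 0.4938 -0.3177  0.194 ] [ 1.7937e+02  8.0000e-02 -9.0860e+01] F [ 0.6 -0.2  0.1] w 0.0869 t 2.7 rows 4.0
[-0.001, -0.0019, 0.0268] [0.13, 0.01, 0.17]
[-0.001, -0.0018, 0.0268] [0.13, 0.01, 0.17]
[-0.0011, -0.0018, 0.0268] [0.13, 0.01, 0.17]
[-0.0011, -0.0017, 0.0268] [0.13, 0.01, 0.17]
[-0.0011, -0.0017, 0.0268] [0.13, 0.01, 0.17]
```

carry_out(
  plan=[
    {"grip":0,"dp":[-0.001,-0.0019,0.0268],"rotation":[0.13,0,0.17]},
    {"grip":0,"dp":[-0.001,-0.0019,0.0268],"rotation":[0.13,0,0.17]},
    {"grip":0,"dp":[-0.001,-0.0019,0.0268],"rotation":[0.13,0,0.17]},
    {"grip":0,"dp":[-0.001,-0.0019,0.0268],"rotation":[0.13,0,0.17]},
    {"grip":0,"dp":[-0.001,-0.0019,0.0268],"rotation":[0.13,0,0.17]},
    {"grip":0,"dp":[0,0,0],"rotation":[0,0,0]},
    {"grip":0,"dp":[0,0,0],"rotation":[0,0,0]},
  ],
)

```text
time_s: 3.28
tool_pos: [0.5101, -0.2988, 0.0562]
tool_rot: [-179.6, 0.5, -90.5]
force: [-0.3, -0.8, 0.5]
grip_width: 0.0873
```

```bash
python3 -c "
from h import *
plan([.502,-.3125,.025],-91.7,3)"
```

```text
at [ 0.5101 -0.2988  0.0562] [-179.62    0.51  -90.46] F [-0.3 -0.8  0.5] w 0.0873 t 3.28 rows 1
[0.0047, 0.0027, 0.0103] [-0.13, 0.17, 0.41]
[0.0047, 0.0027, 0.0103] [-0.13, 0.17, 0.41]
[0.0047, 0.0026, 0.0104] [-0.13, 0.17, 0.41]
```

carry_out(
  plan=[
    {"grip":0,"dp":[0.0137,0.008,0],"rotation":[-0.4,0.5,1.2]},
    {"grip":0,"dp":[0,0,0],"rotation":[0,0,0]},
    {"grip":0,"dp":[0,0,0],"rotation":[0,0,0]},
  ],
)

```text
time_s: 3.53
tool_pos: [0.5038, -0.312, 0.0594]
tool_rot: [-179.9, -0.0, -91.5]
force: [0.6, 0.5, 0.0]
grip_width: 0.0871
```

```bash
python3 -c "
from h import *
plan([.502,-.3125,.025],-91.7,1)"
```

```text
at [ 0.5038 -0.312   0.0594] [-1.7986e+02 -3.0000e-02 -9.1490e+01] F [0.6 0.5 0. ] w 0.0871 t 3.53 rows 1
[0.0005, 0.0018, 0.0344] [-0.14, -0.03, 0.21]
```

carry_out(
  plan=[
    {"grip":0,"dp":[0.0005,0.0018,0.018],"rotation":[-0.1,0,0.2]},
    {"grip":0,"dp":[0,0,0],"rotation":[0,0,0]},
    {"grip":0,"dp":[0,0,0.008],"rotation":[0,0,0]},
    {"grip":0,"dp":[0,0,0],"rotation":[0,0,0]},
  ],
)

```text
time_s: 3.87
tool_pos: [0.5055, -0.3159, 0.0391]
tool_rot: [-179.4, -0.2, -91.8]
force: [-0.2, 0.4, -0.9]
grip_width: 0.0868
```

```bash
python3 -c "
from h import *
plan([.502,-.3125,.0245],-91.7,1)"
```

```text
at [ 0.5055 -0.3159  0.0391] [-179.39   -0.23  -91.79] F [-0.2  0.4 -0.9] w 0.0868 t 3.87 rows 1
[-0.0033, 0.0037, 0.0145] [-0.61, -0.23, -0.09]
```

carry_out(
  plan=[
    {"grip":0,"dp":[-0.0033,0.0037,0.0125],"rotation":[-0.6,-0.2,0]},
    {"grip":0,"dp":[0,0,0],"rotation":[0,0,0]},
  ],
)

```text
time_s: 4.03
tool_pos: [0.5028, -0.3129, 0.0272]
tool_rot: [-179.9, -0.0, -91.8]
force: [-0.5, 0.7, -0.5]
grip_width: 0.0869
```

```bash
python3 -c "
from h import *
plan([.502,-.3125,.0245],-91.7,1)"
```

```text
at [ 0.5028 -0.3129  0.0272] [-1.7989e+02 -5.0000e-02 -9.1800e+01] F [-0.5  0.7 -0.5] w 0.0869 t 4.03 rows 1
[-0.0003, 0.0008, 0.0027] [-0.11, -0.05, -0.1]
```

carry_out(
  plan=[
    {"grip":0.3,"dp":[-0.0003,0.0008,0.0022],"rotation":[-0.1,0,0]},
    {"grip":1,"dp":[0,0,0],"rotation":[0,0,0]},
    {"grip":1,"dp":[0,0,0],"rotation":[0,0,0]},
    {"grip":1,"dp":[0,0,0],"rotation":[0,0,0]},
  ],
  force=35,
)

```text
time_s: 4.37
tool_pos: [0.502, -0.3124, 0.0246]
tool_rot: [180.0, -0.1, -91.8]
force: [0.5, -0.2, 0.0]
grip_width: 0.0678
```

```bash
python3 -c "
from h import *
plan([.502,-.3125,.0245],-91.7,1)"
```

```text
at [ 0.502  -0.3124  0.0246] [ 1.7997e+02 -5.0000e-02 -9.1780e+01] F [ 0.5 -0.2  0. ] w 0.0678 t 4.37 rows 1
[0.0001, -0.0, 0.0001] [0.03, -0.05, -0.08]
```

Excellent position; finish closing.

carry_out(
  plan=[
    {"grip":1,"dp":[0,0,0],"rotation":[0,0,0]},
    {"grip":1,"dp":[0,0,0],"rotation":[0,0,0]},
    {"grip":1,"dp":[0,0,0],"rotation":[0,0,0]},
    {"grip":1,"dp":[0,0,0],"rotation":[0,0,0]},
    {"grip":1,"dp":[0,0,0],"rotation":[0,0,0]},
    {"grip":1,"dp":[0,0,0],"rotation":[0,0,0]},
    {"grip":1,"dp":[0,0,0],"rotation":[0,0,0]},
    {"grip":1,"dp":[0,0,0],"rotation":[0,0,0]},
  ],
)

```text
time_s: 5.03
tool_pos: [0.5026, -0.3128, 0.0255]
tool_rot: [-179.9, -0.1, -91.8]
force: [-0.3, -0.2, 0.6]
grip_width: 0.015
```

carry_out(
  plan=[
    {"grip":1,"dp":[0,0,0],"rotation":[0,0,0]},
    {"grip":1,"dp":[0,0,0],"rotation":[0,0,0]},
    {"grip":1,"dp":[0,0,-0.015],"rotation":[0,0,0]},
    {"grip":1,"dp":[0,0,-0.03],"rotation":[0,0,0]},
    {"grip":1,"dp":[0,0,-0.04],"rotation":[0,0,0]},
    {"grip":1,"dp":[0,0,-0.04],"rotation":[0,0,0]},
    {"grip":1,"dp":[0,0,-0.03],"rotation":[0,0,0]},
    {"grip":1,"dp":[0,0,0],"rotation":[0,0,0]},
  ],
)

```text
time_s: 5.7
tool_pos: [0.4997, -0.3114, 0.1836]
tool_rot: [179.6, 0.0, -91.9]
force: [0.8, -1.0, 0.5]
grip_width: 0.0006
```

```bash
python3 -c "
from h import *
snap('wrist','w3.png')
plan([.58,.0765,.18],-41)"
```

```text
at [ 0.4988 -0.3108  0.1812] [ 1.7942e+02  1.0000e-01 -9.1850e+01] F [ 0.2 -0.2 -0.2] w 0.0003 t 5.75 rows 10.0
[-0.039, -0.0069, 0.0001] [0.05, 0.04, -5.08]
[-0.0382, -0.0103, 0.0001] [0.05, 0.04, -5.08]
[-0.0371, -0.0136, 0.0001] [0.05, 0.04, -5.08]
[-0.0358, -0.0169, 0.0001] [0.05, 0.04, -5.08]
[-0.0342, -0.02, 0.0001] [0.05, 0.04, -5.08]
[-0.0323, -0.0229, 0.0001] [0.05, 0.04, -5.08]
[-0.0301, -0.0257, 0.0001] [0.05, 0.04, -5.08]
[-0.0277, -0.0283, 0.0001] [0.05, 0.04, -5.08]
```

View pics/w3.png

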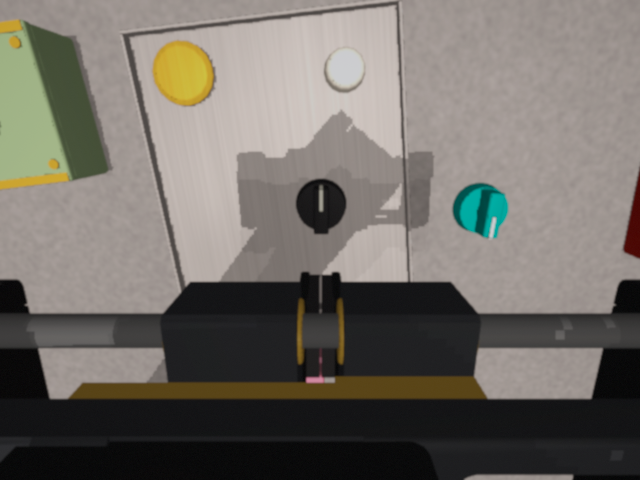

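The grasp failed. The fingers are shut and empty, and the knob is still upright in the tray at (321,205). I'll measure whether it moved.

```bash
cat >> h.py <<'E'
def knob(fn,u,v,zt=.043):
    im,p=load(fn); b=im[v-34:v+34,u-32:u+32].astype(int); g=b.max(2)
    k=cv2.morphologyEx((g<58).astype(np.uint8),cv2.MORPH_CLOSE,np.ones((7,7))); cs,_=cv2.findContours(k,0,1); e=cv2.fitEllipse(max(cs,key=cv2.contourArea))
    print('skirt',px2w(p,e[0][0]+u-32,e[0][1]+v-34,.018).round(4),e[1])
    w=b.min(2); w[k==0]=0; er=cv2.erode(k,np.ones((3,3))); w[er==0]=0
    n,L,S,C=cv2.connectedComponentsWithStats((w>75).astype(np.uint8)); i=1+S[1:,4].argmax()
    ys,xs=np.nonzero(L==i); P=np.stack([xs+u-32,ys+v-34],1).astype(np.float32)
    W=np.array([px2w(p,*q,zt)[:2] for q in P]); c=W.mean(0); wt=w[ys,xs]; c=(W*wt[:,None]).sum(0)/wt.sum(); vv=np.linalg.svd(W-c)[2][0]; vv*=np.sign(vv[0]); s=(W-c)@vv
    print('line c',c.round(4),'len',np.ptp(s).round(4),'yaw',np.degrees(np.arctan2(vv[1],vv[0])).round(2),'bar centre',(c-vv*.0105).round(4))
E
python3 -c "
from h import *
knob('w2.png',315,197);knob('w3.png',321,205)"
```

```text
skirt [ 0.5025 -0.3125  0.018 ] (46.72804641723633, 50.79127502441406)
line c [ 0.5128 -0.3128] len 0.0219 yaw -1.75 bar centre [ 0.5023 -0.3125]
skirt [ 0.5026 -0.3125  0.018 ] (47.53262710571289, 51.94034194946289)
line c [ 0.5128 -0.3127] len 0.0232 yaw -1.99 bar centre [ 0.5023 -0.3124]
```

The knob hasn't moved, so I probably lifted before the grip had force. I'll repeat it slightly lower and check the width before lifting.

carry_out(
  plan=[
    {"grip":0,"dp":[0.0015,-0.003,0.02],"rotation":[0.5,0,0]},
    {"grip":0,"dp":[0,0,0.02],"rotation":[0,0,0]},
    {"grip":0,"dp":[0,0,0.02],"rotation":[0,0,0]},
    {"grip":0,"dp":[0,0,0.01],"rotation":[0,0,0]},
    {"grip":0,"dp":[0,0,0.0],"rotation":[0,0,0]},
    {"grip":0,"dp":[0,0,0],"rotation":[0,0,0]},
    {"grip":0,"dp":[0,0,0],"rotation":[0,0,0]},
    {"grip":0,"dp":[0,0,0],"rotation":[0,0,0]},
  ],
  force=60,
)

```text
time_s: 6.42
tool_pos: [0.5002, -0.3111, 0.1057]
tool_rot: [179.8, 0.2, -91.9]
force: [0.6, 0.4, 0.5]
grip_width: 0.0457
```

```bash
python3 -c "
from h import *
plan([.5023,-.3125,.06],-91.8,2)"
```

```text
at [ 0.5002 -0.3111  0.1057] [179.79   0.21 -91.85] F [0.6 0.4 0.5] w 0.0457 t 6.42 rows 2.0
[0.0007, -0.0011, 0.0228] [0.1, 0.11, -0.03]
[0.0007, -0.0011, 0.0228] [0.1, 0.11, -0.03]
```

carry_out(
  plan=[
    {"grip":0.3,"dp":[0.0007,-0.0011,0.02],"rotation":[0.1,0.1,0]},
    {"grip":0.3,"dp":[0.0007,-0.0011,0.02],"rotation":[0.1,0.1,0]},
    {"grip":0.3,"dp":[0,0,0],"rotation":[0,0,0]},
    {"grip":0.3,"dp":[0,0,0.0],"rotation":[0,0,0]},
  ],
)

```text
time_s: 6.75
tool_pos: [0.5059, -0.3144, 0.0694]
tool_rot: [-179.5, -0.2, -91.8]
force: [0.2, 0.0, 0.4]
grip_width: 0.0602
```

```bash
python3 -c "
from h import *
plan([.5023,-.3125,.0235],-91.8,1)"
```

```text
at [ 0.5059 -0.3144  0.0694] [-1.7954e+02 -1.6000e-01 -9.1820e+01] F [0.2 0.  0.4] w 0.0602 t 6.75 rows 2.0
[-0.001, 0.002, 0.023] [-0.23, -0.08, -0.01]
```

carry_out(
  plan=[
    {"grip":0.3,"dp":[-0.002,0.0035,0.03],"rotation":[-0.4,-0.1,0]},
    {"grip":0.3,"dp":[0,0,0],"rotation":[0,0,0]},
    {"grip":0.3,"dp":[0,0,0],"rotation":[0,0,0]},
  ],
)

```text
time_s: 7.0
tool_pos: [0.5058, -0.3141, 0.044]
tool_rot: [-179.6, -0.2, -91.8]
force: [0.7, -0.4, 0.8]
grip_width: 0.0609
```

```bash
python3 -c "
from h import *
plan([.5023,-.3125,.0235],-91.8,1)"
```

```text
at [ 0.5058 -0.3141  0.044 ] [-179.58   -0.19  -91.81] F [ 0.7 -0.4  0.8] w 0.0609 t 7.0 rows 1
[-0.0016, 0.0037, 0.0205] [-0.42, -0.19, -0.01]
```

carry_out(
  plan=[
    {"grip":0.3,"dp":[-0.0016,0.0037,0.018],"rotation":[-0.4,-0.2,0]},
    {"grip":0.3,"dp":[0,0,0],"rotation":[0,0,0]},
  ],
)

```text
time_s: 7.17
tool_pos: [0.5039, -0.3131, 0.0281]
tool_rot: [-179.8, -0.0, -91.8]
force: [-1.4, 1.4, -0.1]
grip_width: 0.0607
```

```bash
python3 -c "
from h import *
plan([.5023,-.3125,.0235],-91.8,1)"
```

```text
at [ 0.5039 -0.3131  0.0281] [-1.7978e+02 -3.0000e-02 -9.1780e+01] F [-1.4  1.4 -0.1] w 0.0607 t 7.17 rows 1
[-0.0005, 0.0017, 0.0046] [-0.22, -0.03, 0.02]
```

carry_out(
  plan=[
    {"grip":1,"dp":[-0.0005,0.0017,0.0045],"rotation":[-0.2,0,0]},
    {"grip":1,"dp":[0,0,0],"rotation":[0,0,0]},
    {"grip":1,"dp":[0,0,0],"rotation":[0,0,0]},
    {"grip":1,"dp":[0,0,0],"rotation":[0,0,0]},
    {"grip":1,"dp":[0,0,0],"rotation":[0,0,0]},
    {"grip":1,"dp":[0,0,0],"rotation":[0,0,0]},
  ],
)

```text
time_s: 7.67
tool_pos: [0.504, -0.3139, 0.0263]
tool_rot: [-179.8, -0.1, -91.8]
force: [-0.4, -0.4, 0.4]
grip_width: 0.029
```

carry_out(
  plan=[
    {"grip":1,"dp":[0,0,0],"rotation":[0,0,0]},
    {"grip":1,"dp":[0,0,0],"rotation":[0,0,0]},
    {"grip":1,"dp":[0,0,0],"rotation":[0,0,0]},
    {"grip":1,"dp":[0,0,0],"rotation":[0,0,0]},
  ],
)

```text
time_s: 8.0
tool_pos: [0.5043, -0.3142, 0.0269]
tool_rot: [-179.7, -0.1, -91.8]
force: [-0.3, -0.0, -0.6]
grip_width: 0.0039
```

```bash
python3 -c "
from h import *
snap('wrist','w4.png')
plan([.5023,-.3125,.0235],-91.8,1)"
```

```text
at [ 0.5044 -0.3141  0.0269] [-1.797e+02 -1.400e-01 -9.181e+01] F [-0.7  0.3  0. ] w 0.0023 t 8.05 rows 1
[-0.0016, 0.0021, 0.0034] [-0.3, -0.14, -0.01]
```

View pics/w4.png

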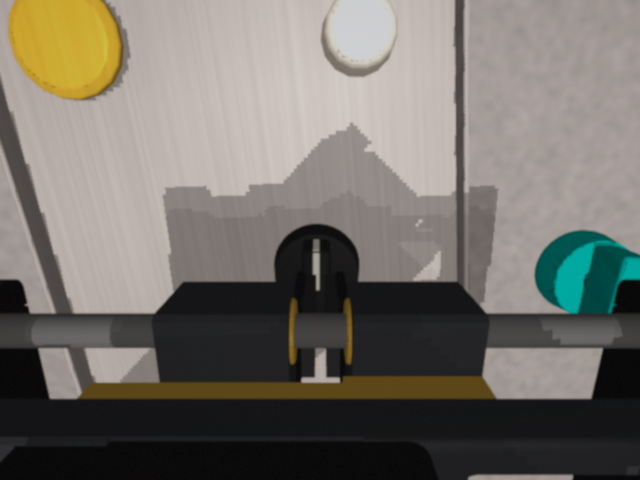

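The fingers read almost shut around where the bar should be. The crop should show where the pads are relative to the bar.

```bash
python3 -c "
from h import *
a,p=load('w3.png');b,q=load('w4.png')
for P,z in((p,.1812),(q,.0269)): print(w2px(P,[.4988 if z>.1 else .5044,-.3108 if z>.1 else -.3141,z]))
print([w2px(q,[.5023+d,-.3125,.043]) for d in(-.021,0,.021)])
c=lambda I:cv2.resize(I[220:400,260:380],(400,600),interpolation=cv2.INTER_CUBIC)
o=np.clip(np.hstack([c(a),c(b)]).astype(float)*1.6,0,255).astype(np.uint8);cv2.imwrite('pics/crop2.png',o[:,:,::-1])"
```

```text
(np.float64(318.4041181740009), np.float64(272.7481748855304))
(np.float64(319.4309562486391), np.float64(272.7612851260986))
[(np.float64(317.7348758654081), np.float64(327.3096984463742)), (np.float64(316.34960849303525), np.float64(288.8355934875637)), (np.float64(314.8768309688146), np.float64(247.93100122045456))]
```

View pics/crop2.png

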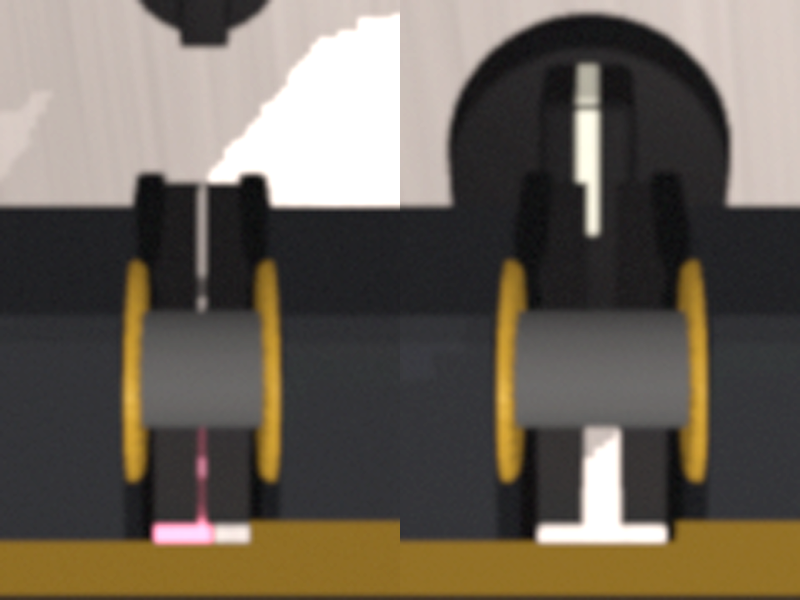

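In w4 the bar top shows through the gap beneath the finger tips, so the real finger height is above the bar although TCP z reads 0.027. I'll triangulate the pointer tip and timer to find the height offset.

```bash
cat > tri.py <<'E'
from h import *
def tri(obs):
    A=[];B=[]
    for fn,u,v in obs:
        p=load(fn)[1];K=np.array([[p['fx'],0,p['cx']],[0,p['fy'],p['cy']],[0,0,1.]])
        M=K@np.c_[p['R'],np.array(p['t']).ravel()]
        for r,c in((0,u),(1,v)):
            m=M[r]-c*M[2]; n=np.linalg.norm(M[2,:3]); A.append(m[:3]);B.append(-m[3])
    X=np.linalg.lstsq(np.array(A),np.array(B),rcond=None)[0]
    print(X.round(4),[(np.array(w2px(load(f)[1],X))-[u,v]).round(1).tolist() for f,u,v in obs])
# timer outline centre via bright blob
def blob(fn,box):
    im,p=load(fn);u0,v0,u1,v1=box;c=im[v0:v1,u0:u1].astype(int); h=cv2.cvtColor(im,cv2.COLOR_RGB2HSV)[v0:v1,u0:u1].astype(int)
    return h,u0,v0
def cap(fn,box):
    h,u0,v0=blob(fn,box); m=(h[...,1]>110)&(h[...,0]>15)&(h[...,0]<32); y,x=np.nonzero(m); return fn,x.mean()+u0,y.mean()+v0,m.sum(),np.ptp(x)+1,np.ptp(y)+1
for a in(('w2.png',(140,25,220,105)),('w3.png',(140,30,225,112)),('w4.png',(0,0,135,110))): print(cap(*a))
tri([('w2.png',314.6,176.8),('w3.png',320.8,184.5),('w4.png',316.4,239.5)])
tri([('w2.png',314.6,176.8),('w4.png',316.4,239.5),('top1.png',426.6,263.5)])
for fn,u,v in(('w2.png',315,190),('w3.png',320,198)):
    im=load(fn)[0]; print(fn,im[v-18:v+12,u-1:u+2].min(2).max(1))
E
python3 tri.py
```

```text
('w2.png', np.float64(181.5521183591123), np.float64(64.65400134498992), np.int64(2974), np.int64(60), np.int64(64))
('w3.png', np.float64(182.92591394370754), np.float64(72.73277256551279), np.int64(3091), np.int64(61), np.int64(65))
('w4.png', np.float64(66.34077855775367), np.float64(44.96745373324824), np.int64(9402), np.int64(115), np.int64(99))
[ 0.5232 -0.3131  0.0284] [[0.1, -0.2], [-0.0, 0.2], [-0.1, -0.0]]
[ 0.524  -0.3138  0.0337] [[0.7, -0.2], [1.1, 1.4], [-0.1, -0.1]]
w2.png [ 27  13  19  30  48  71  92 107 108 119 139 142 138 132 131 131 131 130
 131 131 131 131 131 130 132 133 133 133 131 120]
w3.png [ 20  15  18  30  48  76  93 100  99 105 126 140 144 144 143 143 143 143
 143 143 144 144 143 144 144 144 143 143 143 140]
```

Triangulation puts the pointer tip about 15 mm lower than it can be, so the reported tool height reads low. I'll check with a light touch of the shut fingers on the bar top (z = 0.043).

carry_out(
  plan=[
    {"grip":1,"dp":[-0.0016,0.002,0],"rotation":[-0.3,-0.1,0]},
    {"grip":1,"dp":[0,0,0.002],"rotation":[0,0,0]},
  ],
)

```text
time_s: 8.22
tool_pos: [0.5024, -0.3125, 0.0251]
tool_rot: [-180.0, -0.0, -91.8]
force: [0.3, 0.3, 0.4]
grip_width: 0.0005
```

carry_out(
  plan=[
    {"grip":1,"dp":[0,0,0.003],"rotation":[0,0,0]},
  ],
)

```text
time_s: 8.3
tool_pos: [0.5026, -0.3125, 0.0221]
tool_rot: [-180.0, -0.0, -91.8]
force: [0.3, -0.7, 0.5]
grip_width: 0.0008
```

carry_out(
  plan=[
    {"grip":1,"dp":[0,0,0.003],"rotation":[0,0,0]},
  ],
)

```text
time_s: 8.38
tool_pos: [0.5028, -0.3126, 0.0216]
tool_rot: [-180.0, 0.1, -91.8]
force: [-12.0, 8.3, 41.4]
grip_width: 0.0005
```

Contact came at reported z ≈ 0.0216, so true z ≈ reported + 0.0215. I'll back off, open, and take the grasp at reported z ≈ 0.002.

carry_out(
  plan=[
    {"grip":0.4,"dp":[0,0,-0.012],"rotation":[0,0,0]},
    {"grip":0.4,"dp":[0,0,0],"rotation":[0,0,0]},
    {"grip":0.4,"dp":[0,0,0],"rotation":[0,0,0]},
    {"grip":0.4,"dp":[0,0,0],"rotation":[0,0,0]},
    {"grip":0.4,"dp":[0,0,0],"rotation":[0,0,0]},
    {"grip":0.4,"dp":[0,0,0],"rotation":[0,0,0]},
    {"grip":0.4,"dp":[0,0,0],"rotation":[0,0,0]},
  ],
)

```text
time_s: 8.97
tool_pos: [0.502, -0.3121, 0.0326]
tool_rot: [179.9, 0.1, -91.8]
force: [0.3, 0.3, 0.7]
grip_width: 0.0392
```

```bash
python3 -c "
from h import *
snap('wrist','w5.png')
plan([.5023,-.3125,.003],-91.8,1)
im,p=load('w5.png')
c=cv2.resize(im[200:340,220:420],(800,560),interpolation=cv2.INTER_CUBIC);cv2.imwrite('pics/crop3.png',np.clip(c.astype(float)*1.6,0,255).astype(np.uint8)[:,:,::-1])"
```

```text
at [ 0.502  -0.312   0.0326] [ 1.7992e+02  1.3000e-01 -9.1800e+01] F [-0.3 -0.3  0.7] w 0.043 t 9.02 rows 1
[0.0005, -0.0004, 0.0296] [0.08, 0.13, 0.0]
```

View pics/crop3.png

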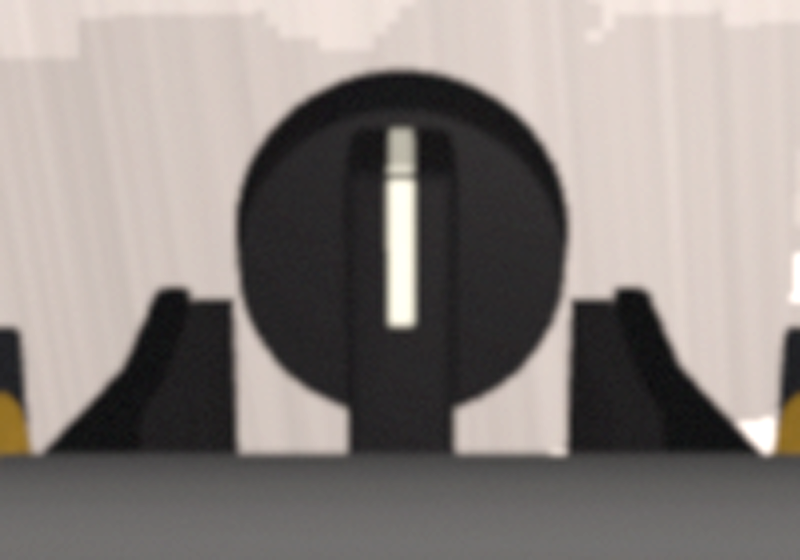

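```bash
sed -i '/^for a in/,$d' tri.py; cat >> tri.py <<'E'
if __name__=='__main__':
    tri([('w2.png',314.15,202.35),('w5.png',319.8,281.6)])
    tri([('w2.png',314.4,181.2),('w5.png',319.8,243.3)])
    p=load('w5.png')[1]
    for z in(.0215,.043): print(z,px2w(p,319.8,281.6,z),px2w(p,319.8,243.3,z), px2w(load('w2.png')[1],314.15,202.35,z))
E
python3 tri.py
```

```text
[ 0.5021 -0.3124  0.0446] [[-0.1, 0.0], [0.2, -0.0]]
[ 0.5206 -0.3129  0.0399] [[-0.1, 0.0], [0.1, -0.0]]
0.0215 [ 0.49232858 -0.31191897  0.0215    ] [ 0.5149837  -0.31261534  0.0215    ] [ 0.49747148 -0.31201488  0.0215    ]
0.043 [ 0.50142219 -0.3122437   0.043     ] [ 0.52158957 -0.3128636   0.043     ] [ 0.50178396 -0.31244595  0.043     ]
```

The camera heights are right (bar top 0.0446 and 0.0399 against 0.043). It is the physical finger tips that end about 21 mm behind the reported TCP. The knob is undisturbed with its bar between the fingers, so I'll go down to reported z ≈ 0.003.

carry_out(
  plan=[
    {"grip":0.4,"dp":[0.0005,-0.0004,0.018],"rotation":[0.1,0.1,0]},
    {"grip":0.4,"dp":[0,0,0],"rotation":[0,0,0]},
  ],
)

```text
time_s: 9.18
tool_pos: [0.5026, -0.3124, 0.0141]
tool_rot: [-180.0, 0.0, -91.8]
force: [-1.1, 1.6, -0.2]
grip_width: 0.0507
```

```bash
python3 -c "
from h import *
plan([.502,-.3125,.003],-91.8,1)"
```

```text
at [ 0.5026 -0.3124  0.0141] [-1.7995e+02  3.0000e-02 -9.1780e+01] F [-1.1  1.6 -0.2] w 0.0507 t 9.18 rows 1
[0.0002, 0.0006, 0.0111] [-0.05, 0.03, 0.02]
```

carry_out(
  plan=[
    {"grip":0.4,"dp":[0.0002,0.0006,0.0095],"rotation":[0,0,0]},
    {"grip":0.6,"dp":[0,0,0],"rotation":[0,0,0]},
  ],
)

```text
time_s: 9.35
tool_pos: [0.5018, -0.3125, 0.004]
tool_rot: [-180.0, 0.0, -91.8]
force: [-1.0, 0.6, -0.7]
grip_width: 0.0495
```

carry_out(
  plan=[
    {"grip":1,"dp":[0,0,0],"rotation":[0,0,0]},
    {"grip":1,"dp":[0,0,0],"rotation":[0,0,0]},
    {"grip":1,"dp":[0,0,0],"rotation":[0,0,0]},
    {"grip":1,"dp":[0,0,0],"rotation":[0,0,0]},
    {"grip":1,"dp":[0,0,0],"rotation":[0,0,0]},
    {"grip":1,"dp":[0,0,0],"rotation":[0,0,0]},
    {"grip":1,"dp":[0,0,0],"rotation":[0,0,0]},
    {"grip":1,"dp":[0,0,0],"rotation":[0,0,0]},
  ],
  force=40,
)

```text
time_s: 10.02
tool_pos: [0.5027, -0.3132, 0.0058]
tool_rot: [-179.9, -0.0, -91.8]
force: [-0.4, -0.5, -0.9]
grip_width: 0.0134
```

```bash
python3 -c "
from h import *
plan([.502,-.3125,.003],-91.8,1)"
```

```text
at [ 0.5027 -0.3132  0.0058] [-1.7988e+02 -1.0000e-02 -9.1800e+01] F [-0.4 -0.5 -0.9] w 0.0134 t 10.02 rows 1
[-0.0007, 0.0007, 0.0028] [-0.12, -0.01, 0.0]
```

Stopped at about 14 mm, which is the bar's width. Lift and look.

carry_out(
  plan=[
    {"grip":1,"dp":[0,0,0],"rotation":[0,0,0]},
    {"grip":1,"dp":[0,0,-0.01],"rotation":[0,0,0]},
    {"grip":1,"dp":[0,0,-0.02],"rotation":[0,0,0]},
    {"grip":1,"dp":[0,0,-0.03],"rotation":[0,0,0]},
    {"grip":1,"dp":[0,0,-0.035],"rotation":[0,0,0]},
    {"grip":1,"dp":[0,0,-0.035],"rotation":[0,0,0]},
    {"grip":1,"dp":[0,0,-0.03],"rotation":[0,0,0]},
    {"grip":1,"dp":[0,0,0],"rotation":[0,0,0]},
  ],
)

```text
time_s: 10.68
tool_pos: [0.4993, -0.3129, 0.1734]
tool_rot: [179.7, 0.1, -91.9]
force: [0.5, -0.8, -0.4]
grip_width: 0.0136
```

```bash
python3 -c "
from h import *
snap('wrist','w6.png')
plan([.58,.0765,.17],-41)
im,p=load('w6.png')
c=cv2.resize(im[200:340,220:420],(800,560),interpolation=cv2.INTER_CUBIC);cv2.imwrite('pics/crop4.png',np.clip(c.astype(float)*1.6,0,255).astype(np.uint8)[:,:,::-1])"
```

```text
at [ 0.4984 -0.3123  0.1711] [ 1.7959e+02  1.3000e-01 -9.1940e+01] F [ 1.  -0.6 -0.5] w 0.0133 t 10.73 rows 10.0
[-0.0391, -0.0068, 0.0002] [0.03, 0.03, -5.09]
[-0.0384, -0.0103, 0.0001] [0.03, 0.03, -5.09]
[-0.0373, -0.0137, 0.0001] [0.03, 0.03, -5.09]
[-0.0359, -0.0169, 0.0001] [0.03, 0.03, -5.09]
[-0.0343, -0.02, 0.0001] [0.03, 0.03, -5.09]
[-0.0324, -0.023, 0.0001] [0.03, 0.03, -5.09]
[-0.0302, -0.0258, 0.0001] [0.03, 0.03, -5.09]
[-0.0278, -0.0284, 0.0001] [0.03, 0.03, -5.09]
```

View pics/crop4.png

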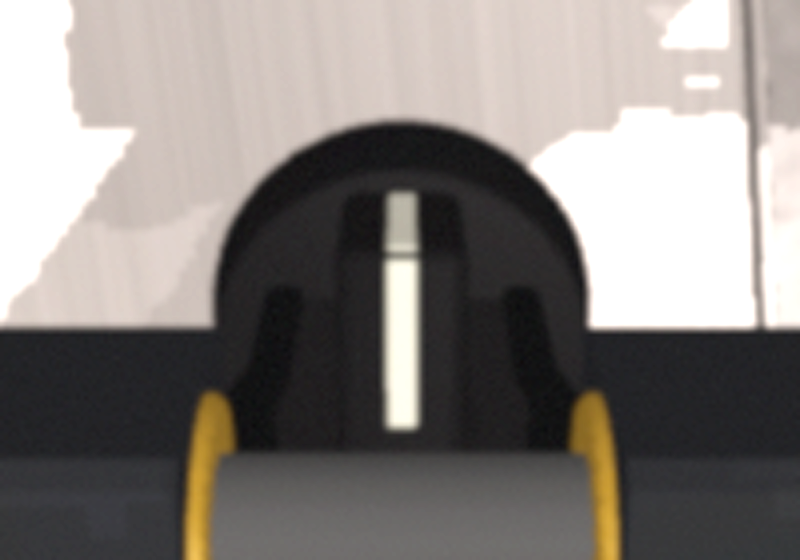

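The knob is held squarely: pointer from (320,264) to (320,307) in wrist pixels, straight along the tool's −y. Next I'll work out its offset in the tool frame and move to a second look at the valve.

```bash
python3 -c "
from h import *
p=load('w6.png')[1]; R=p['R'];c=-R.T@p['t'];print(c)
T=np.array([.4993,-.3129,.1734])
a=px2w(p,319.9,306.9,T[2]+.0372);b=px2w(p,320,263.9,T[2]+.0372);print(a,b,np.linalg.norm(b-a),np.degrees(np.arctan2(*(b-a)[1::-1])))
r=Ro.from_euler('xyz',[179.7,.1,-91.9],degrees=True);print('knob in tool',r.inv().apply(a-T))
plan([.5515,.0427,.2],-41,8)"
```

```text
[ 0.5730301  -0.31569862  0.35778666]
[ 0.49829817 -0.31307197  0.2106    ] [ 0.51817848 -0.31377467  0.2106    ] 0.019892726378290013 -2.024371782010938
knob in tool [ 0.00014017  0.00119035 -0.03719458]
at [ 0.4984 -0.3123  0.1711] [ 1.7959e+02  1.3000e-01 -9.1940e+01] F [ 1.  -0.6 -0.5] w 0.0133 t 10.73 rows 9.0
[-0.0396, -0.0045, -0.0032] [0.04, 0.03, -5.66]
[-0.039, -0.0084, -0.0032] [0.04, 0.03, -5.66]
[-0.038, -0.0122, -0.0032] [0.04, 0.03, -5.66]
[-0.0366, -0.0159, -0.0032] [0.04, 0.03, -5.66]
[-0.0348, -0.0194, -0.0032] [0.04, 0.03, -5.66]
[-0.0327, -0.0228, -0.0032] [0.04, 0.03, -5.66]
[-0.0303, -0.0259, -0.0032] [0.04, 0.03, -5.66]
[-0.0276, -0.0288, -0.0032] [0.04, 0.03, -5.66]
```

carry_out(
  plan=[
    {"grip":1,"dp":[-0.0396,-0.0045,-0.0032],"rotation":[0,0,-5.66]},
    {"grip":1,"dp":[-0.039,-0.0084,-0.0032],"rotation":[0,0,-5.66]},
    {"grip":1,"dp":[-0.038,-0.0122,-0.0032],"rotation":[0,0,-5.66]},
    {"grip":1,"dp":[-0.0366,-0.0159,-0.0032],"rotation":[0,0,-5.66]},
    {"grip":1,"dp":[-0.0348,-0.0194,-0.0032],"rotation":[0,0,-5.66]},
    {"grip":1,"dp":[-0.0327,-0.0228,-0.0032],"rotation":[0,0,-5.66]},
    {"grip":1,"dp":[-0.0303,-0.0259,-0.0032],"rotation":[0,0,-5.66]},
    {"grip":1,"dp":[-0.0276,-0.0288,-0.0032],"rotation":[0,0,-5.66]},
  ],
)

```text
time_s: 11.4
tool_pos: [0.5373, 0.0017, 0.1924]
tool_rot: [179.2, 0.4, -46.1]
force: [0.5, -0.2, -1.1]
grip_width: 0.0137
```

```bash
python3 -c "
from h import *
plan([.5515,.0427,.2],-41,2)"
```

```text
at [0.5373 0.0017 0.1924] [179.22   0.39 -46.13] F [ 0.5 -0.2 -1.1] w 0.0137 t 11.4 rows 2.0
[-0.0099, -0.0193, -0.004] [0.38, 0.21, -2.56]
[-0.009, -0.0197, -0.0039] [0.38, 0.21, -2.56]
```

carry_out(
  plan=[
    {"grip":1,"dp":[-0.0099,-0.0193,-0.004],"rotation":[0.4,0.2,-2.5]},
    {"grip":1,"dp":[-0.006,-0.014,-0.003],"rotation":[0.3,0.2,-2]},
    {"grip":1,"dp":[0,0,0],"rotation":[0,0,0]},
    {"grip":1,"dp":[0,0,0],"rotation":[0,0,0]},
  ],
)

```text
time_s: 11.73
tool_pos: [0.5484, 0.0493, 0.1966]
tool_rot: [179.9, 0.3, -40.4]
force: [-0.5, -1.4, -1.3]
grip_width: 0.0135
```

```bash
python3 -c "
from h import *
im,p=snap('wrist','w7.png'); u,v=w2px(p,[.581,.0767,.075]);print(u,v)
plan([.5805,.077,.14],-41,2)
u,v=int(u),int(v); c=cv2.resize(im[max(0,v-60):v+60,u-80:u+80],(800,600),interpolation=cv2.INTER_CUBIC);print('crop origin',u-80,max(0,v-60));cv2.imwrite('pics/crop5.png',np.clip(c.astype(float)*1.3,0,255).astype(np.uint8)[:,:,::-1])"
```

```text
330.55287167234553 169.29386446265306
at [0.5484 0.0492 0.1966] [179.89   0.31 -40.39] F [-0.6  0.4 -0.4] w 0.0133 t 11.78 rows 2.0
[0.0034, -0.0211, 0.0282] [0.05, 0.16, 0.31]
[0.0032, -0.021, 0.0283] [0.05, 0.16, 0.31]
crop origin 250 109
```

View pics/crop5.png

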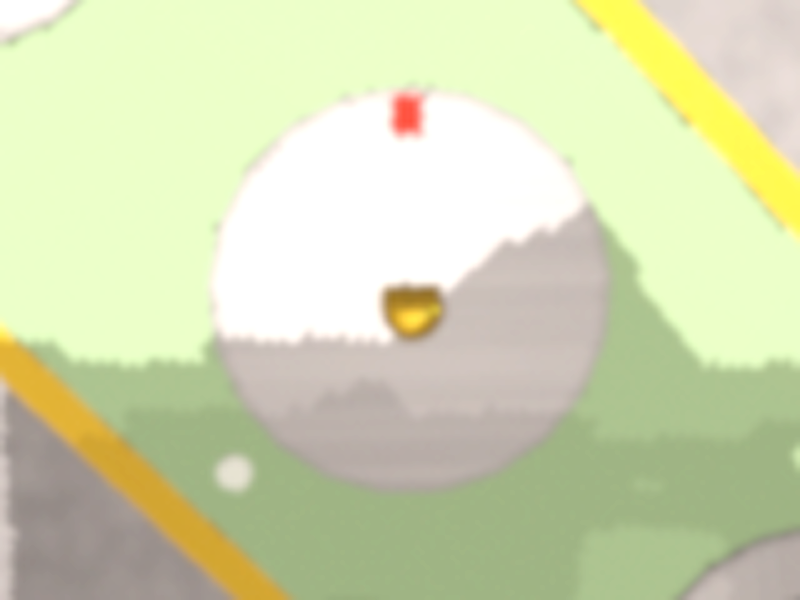

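The view shows the bezel centred at wrist pixel (331.4,166.6), the red mark at (331.0,131.4), and the brass D-shaft at about (331.8,171) with its flat facing the mark.

```bash
python3 -c "
from h import *
p=load('w7.png')[1]
b=px2w(p,331.4,166.6,.064);r=px2w(p,331,131.4,.064);s=px2w(p,331.8,172,.088)
L=px2w(p,250+212/5-.4,166.6,.064);Q=px2w(p,250+606/5-.4,166.6,.064)
print(b,r,s,np.linalg.norm(r-b),np.linalg.norm(Q-L),np.degrees(np.arctan2(*(r-b)[1::-1])))
print('axis projected at tip', w2px(p,[b[0],b[1],.088]), w2px(p,[b[0],b[1],.064]))"
```

```text
[0.58243951 0.07691968 0.064     ] [0.60044745 0.09902675 0.064     ] [0.58104145 0.07569721 0.088     ] 0.028513300217134892 0.0662267874415426 50.834496429937595
axis projected at tip (np.float64(332.17424517072885), np.float64(169.6226355653895)) (np.float64(331.40000000000055), np.float64(166.59999999999945))
```

```bash
python3 -c "
from h import *
plan([.5823,.0774,.115],-40,3)"
```

```text
at [0.5484 0.0492 0.1966] [179.89   0.31 -40.39] F [-0.6  0.4 -0.4] w 0.0133 t 11.78 rows 3.0
[0.0027, -0.0145, 0.0272] [0.04, 0.1, -0.13]
[0.0026, -0.0145, 0.0272] [0.04, 0.1, -0.13]
[0.0026, -0.0145, 0.0272] [0.04, 0.1, -0.13]
```

carry_out(
  plan=[
    {"grip":1,"dp":[0.0027,-0.0145,0.023],"rotation":[0,0.1,-0.1]},
    {"grip":1,"dp":[0.0027,-0.0145,0.023],"rotation":[0,0.1,-0.1]},
    {"grip":1,"dp":[0.0015,-0.008,0.012],"rotation":[0,0.1,-0.1]},
    {"grip":1,"dp":[0,0,0],"rotation":[0,0,0]},
    {"grip":1,"dp":[0,0,0],"rotation":[0,0,0]},
  ],
)

```text
time_s: 12.2
tool_pos: [0.5791, 0.0602, 0.1375]
tool_rot: [179.7, -0.2, -41.3]
force: [1.0, -0.2, -0.0]
grip_width: 0.0138
```

```bash
python3 -c "
from h import *
plan([.5823,.0774,.1],-40,1)"
```

```text
at [0.5791 0.0602 0.1375] [179.74  -0.21 -41.25] F [ 1.  -0.2 -0. ] w 0.0138 t 12.2 rows 2.0
[-0.0045, -0.0076, 0.0187] [0.13, -0.1, -0.63]
```

carry_out(
  plan=[
    {"grip":1,"dp":[-0.0089,-0.0152,0.02],"rotation":[0.3,-0.2,-1.2]},
    {"grip":1,"dp":[0,0,0],"rotation":[0,0,0]},
    {"grip":1,"dp":[0,0,0],"rotation":[0,0,0]},
  ],
)

```text
time_s: 12.45
tool_pos: [0.5832, 0.0717, 0.1202]
tool_rot: [-180.0, -0.2, -40.5]
force: [-0.4, -1.6, 1.1]
grip_width: 0.0142
```

```bash
python3 -c "
from h import *
plan([.5823,.0774,.1],-40,1)"
```

```text
at [0.5832 0.0717 0.1202] [-1.7996e+02 -1.7000e-01 -4.0480e+01] F [-0.4 -1.6  1.1] w 0.0142 t 12.45 rows 1
[-0.0044, -0.0037, 0.0202] [-0.04, -0.17, -0.48]
```

carry_out(
  plan=[
    {"grip":1,"dp":[-0.0044,-0.0037,0.017],"rotation":[0,-0.2,-0.5]},
    {"grip":1,"dp":[0,0,0],"rotation":[0,0,0]},
  ],
)

```text
time_s: 12.62
tool_pos: [0.583, 0.075, 0.1061]
tool_rot: [-179.9, -0.1, -40.2]
force: [-0.6, 0.1, -1.8]
grip_width: 0.0139
```

```bash
python3 -c "
from h import *
plan([.5823,.0774,.095],-40,1)"
```

```text
at [0.583  0.075  0.1061] [-1.7986e+02 -8.0000e-02 -4.0160e+01] F [-0.6  0.1 -1.8] w 0.0139 t 12.62 rows 1
[-0.0021, -0.0013, 0.0111] [-0.14, -0.08, -0.16]
```

carry_out(
  plan=[
    {"grip":1,"dp":[-0.0025,-0.0015,0.011],"rotation":[-0.1,-0.1,-0.2]},
    {"grip":1,"dp":[0,0,0],"rotation":[0,0,0]},
  ],
)

```text
time_s: 12.78
tool_pos: [0.5833, 0.0758, 0.0976]
tool_rot: [-179.8, -0.1, -40.1]
force: [-1.6, -0.0, -1.5]
grip_width: 0.0138
```

```bash
python3 -c "
from h import *
plan([.5823,.0774,.088],-40,1)"
```

```text
at [0.5833 0.0758 0.0976] [-1.7983e+02 -1.2000e-01 -4.0110e+01] F [-1.6 -0.  -1.5] w 0.0138 t 12.78 rows 1
[-0.0018, -0.0005, 0.0096] [-0.17, -0.12, -0.11]
```

carry_out(
  plan=[
    {"grip":1,"dp":[-0.0018,-0.0005,0.007],"rotation":[-0.2,-0.1,-0.1]},
  ],
)

```text
time_s: 12.87
tool_pos: [0.5841, 0.0762, 0.0929]
tool_rot: [-179.9, -0.2, -40.1]
force: [0.6, 0.1, 0.9]
grip_width: 0.0134
```

```bash
python3 -c "
from h import *
plan([.5823,.0774,.085],-40,1)"
```

```text
at [0.5841 0.0762 0.0929] [-179.86   -0.2   -40.11] F [0.6 0.1 0.9] w 0.0134 t 12.87 rows 1
[-0.0022, 0.0003, 0.0078] [-0.14, -0.2, -0.11]
```

carry_out(
  plan=[
    {"grip":1,"dp":[-0.0022,0.0004,0.003],"rotation":[-0.1,-0.2,-0.1]},
  ],
)

```text
time_s: 12.95
tool_pos: [0.5817, 0.0774, 0.0894]
tool_rot: [180.0, 0.0, -40.0]
force: [0.0, -0.4, -1.6]
grip_width: 0.0135
```

carry_out(
  plan=[
    {"grip":1,"dp":[0,0,0.004],"rotation":[0,0,0]},
  ],
)

```text
time_s: 13.03
tool_pos: [0.5821, 0.0773, 0.0858]
tool_rot: [-180.0, 0.0, -40.0]
force: [1.6, -1.7, 1.2]
grip_width: 0.0133
```

```bash
python3 -c "
from h import *
plan([.5823,.0774,.08],-40,1)"
```

```text
at [0.5821 0.0773 0.0858] [-179.96    0.    -40.01] F [ 1.6 -1.7  1.2] w 0.0133 t 13.03 rows 1
[0.0001, -0.0002, 0.0058] [-0.04, 0.0, -0.01]
```

The underside is now about 5 mm below the tip height and there is almost no force, so it is going on. I'll continue in small steps.

carry_out(
  plan=[
    {"grip":1,"dp":[0,0,0.004],"rotation":[0,0,0]},
  ],
)

```text
time_s: 13.12
tool_pos: [0.5825, 0.077, 0.0819]
tool_rot: [-179.9, -0.1, -40.0]
force: [1.0, -0.7, -0.4]
grip_width: 0.0139
```

carry_out(
  plan=[
    {"grip":1,"dp":[0,0,0.004],"rotation":[0,0,0]},
  ],
)

```text
time_s: 13.2
tool_pos: [0.5827, 0.0769, 0.0777]
tool_rot: [-179.9, -0.1, -40.0]
force: [-0.9, 0.2, -0.7]
grip_width: 0.0137
```

carry_out(
  plan=[
    {"grip":1,"dp":[0,0,0.004],"rotation":[0,0,0]},
  ],
)

```text
time_s: 13.28
tool_pos: [0.5827, 0.0769, 0.0734]
tool_rot: [-179.9, -0.1, -40.0]
force: [-0.3, -0.2, 3.0]
grip_width: 0.0138
```

carry_out(
  plan=[
    {"grip":1,"dp":[0,0,0.003],"rotation":[0,0,0]},
  ],
)

```text
time_s: 13.37
tool_pos: [0.5828, 0.0769, 0.0705]
tool_rot: [-179.9, -0.1, -40.0]
force: [-1.9, -2.5, 7.1]
grip_width: 0.014
```

carry_out(
  plan=[
    {"grip":1,"dp":[0,0,0.003],"rotation":[0,0,0]},
  ],
)

```text
time_s: 13.45
tool_pos: [0.5829, 0.0769, 0.0681]
tool_rot: [-179.9, -0.0, -40.0]
force: [-3.6, -1.0, 15.8]
grip_width: 0.0135
```

carry_out(
  plan=[
    {"grip":1,"dp":[0,0,0.0012],"rotation":[0,0,0]},
  ],
)

```text
time_s: 13.53
tool_pos: [0.5829, 0.077, 0.0681]
tool_rot: [-179.9, 0.0, -40.0]
force: [-4.7, -0.1, 11.1]
grip_width: 0.0137
```

```bash
python3 -c "
from h import *
im,p=snap('wrist','w8.png'); plan([.5823,.0774,.068],-40,1)
s,q=snap('scene','s2.png'); plan([.5823,.0774,.068],-40,1)
u,v=map(int,w2px(q,[.582,.077,.08]))
a=cv2.resize(im[180:340,220:420],(500,400));b=cv2.resize(s[v-40:v+40,u-30:u+30],(300,400),interpolation=cv2.INTER_CUBIC)
cv2.imwrite('pics/fin.png',np.clip(np.hstack([a,b]).astype(float)*1.4,0,255).astype(np.uint8)[:,:,::-1])"
```

```text
at [0.5829 0.0769 0.0682] [-179.89   -0.    -40.04] F [-3.1 -0.4  9.3] w 0.0141 t 13.58 rows 1
[-0.0008, 0.0001, 0.0002] [-0.11, -0.0, -0.04]
at [0.5829 0.0769 0.0682] [-179.89   -0.    -40.04] F [-3.1 -0.9  9. ] w 0.0133 t 13.63 rows 1
[-0.0008, 0.0, 0.0002] [-0.11, -0.0, -0.04]
```

View pics/fin.png

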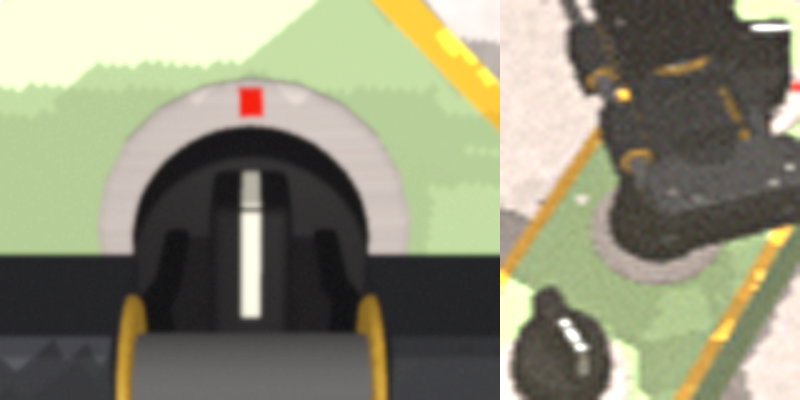

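The pointer lines up with the red mark. The force of 9–11 N is about the spring's end force, so I'll push harder to be sure it is against the hard stop.

carry_out(
  plan=[
    {"grip":1,"dp":[0,0,0.003],"rotation":[0,0,0]},
  ],
)

```text
time_s: 13.72
tool_pos: [0.5831, 0.0771, 0.0678]
tool_rot: [-179.8, 0.0, -40.0]
force: [-8.6, -1.1, 25.2]
grip_width: 0.0134
```

carry_out(
  plan=[
    {"grip":1,"dp":[0,0,0.003],"rotation":[0,0,0]},
  ],
)

```text
time_s: 13.8
tool_pos: [0.5832, 0.077, 0.0678]
tool_rot: [-179.8, 0.1, -40.0]
force: [-8.6, 0.1, 21.9]
grip_width: 0.0138
```

```bash
python3 -c "
from h import *
for i in range(3):
    env.read_camera('top'); plan([.5823,.0774,.068],-40,1)"
```

```text
at [0.5832 0.077  0.0678] [-1.798e+02  1.100e-01 -4.005e+01] F [-8.4 -1.2 19.1] w 0.0137 t 13.85 rows 1
[-0.0009, 0.0003, -0.0002] [-0.2, 0.11, -0.05]
at [0.5832 0.077  0.0678] [-1.798e+02  1.000e-01 -4.006e+01] F [-8.6 -1.2 19.1] w 0.0135 t 13.9 rows 1
[-0.0009, 0.0003, -0.0002] [-0.2, 0.1, -0.06]
at [0.5831 0.077  0.0678] [-1.798e+02  1.100e-01 -4.005e+01] F [-7.3 -2.1 20. ] w 0.0136 t 13.95 rows 1
[-0.0009, 0.0003, -0.0002] [-0.2, 0.11, -0.05]
```

The z reading holds at 0.0678 under a steady 19–20 N, well above the spring's 10 N, so it is on the stop. Handing in.

```bash
python3 -c "
from cell import env
print(env.sign_off())"
```

```text
the job is handed in; nothing more can be done
None
```

The knob is on the bare middle shaft with its pointer in line with the red mark. I handed in at about 14 s with the robot still gripping it and pressing it fully in.

**Last checks**
- **Fit:** The knob went down the shaft with almost no force until it seated. It was then pressed about 6 mm further.
- **Press:** At the end it held a steady 19–20 N with z unchanged at 0.0678 m. The spring gives at most 10 N, so it is against the hard stop. There was also a sideways force of 7–9 N.
- **Direction:** The last wrist picture shows the pointer in line with the red mark. The held tool yaw of −40° puts the pointer at 50°; I measured the mark at 48.6°, 49.5° and 50.8°.

**What went wrong or disagreed**
- **Missed grasps:** The first two closings shut empty, just above the knob's bar. The finger tips turned out to be about 21 mm short of the reported TCP.
- **Hard touch:** I found that offset by touching the top of the loose knob with the shut fingers. That touch peaked at about 41 N, at the fingertips and not the gripper's body. The knob did not move and the third grasp held.
- **Not checked:** I took no last picture of the carton, screwdriver, mug or bottle. The only unexpected force I saw was that one touch.

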